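Lock the stopwatch back with a stylus run round its seam

ROBOT

A 6-joint arm with a two-finger parallel gripper is mounted at the origin on the work surface. World frame = base frame: x ahead of the robot, y to its left, z up, the work surface at z = 0. Lengths are in m, angles in degrees, forces in N, time in s.
With the tool pointing down it reaches from about 0.35 to 0.875 m from the base axis. Payload 4.2 kg.
Tool frame: the origin (TCP) lies at the very end of the fingers, on their centre line; the grasp point (between the pads) lies 19 mm behind it; z points along the fingers, y is the line along which they close (so a half turn about z gives the same grasp; the last joint's range is limited). The gripper opens to 87 mm and grips with 3 to 60 N. Pads are 19 mm wide; open, the fingers measure 117 mm over their backs; the gripper's body (75 mm by 190 mm) begins 51 mm behind the grasp point.
Start: joints at [-58.235, 22.042, 0.453, 0, -68.411, -14.817], TCP at [0.182, -0.598, 0.223] pointing down, gripper open.
Joint ranges: [-179.83, 179.83], [-69.29, 118.12], [-61.27, 80.66], [-181.25, 117.63], [-171.15, -9.14], [-177.46, 177.46]. Speed limits (degrees/s): [159.86, 159.86, 180, 180, 180, 180].

INTERFACE

Orientations are given as a 3x3 rotation matrix whose columns are the frame's x, y, z axes.
In Python, from station import r gives the robot as it stands.
- The arm moves only by the tool jog_arm, never from a script. Its argument "plan" is text: rows parted by semicolons, each of 7 numbers parted by spaces: the shift along the tool's x, y, z normalised to -1 to 1, where 1 is 0.025 m, then the turn, a rotation vector about the tool's x, y, z normalised to -1 to 1, where 1 is 8 degrees, then the closure, from -1 (fully open) to 1 (shut). A call has exactly 10 rows; each row shifts and turns the commanded pose from where the row before left it, along the tool's axes as they then stand; what a row does not reach is not made up. A row lasts 1/10 s, in which the tool goes at most 50 mm and 8.59 degrees, less where a joint would pass 70% of its speed; a pose out of reach is approached as far as the arm can. A call with a number of a shift or a turn outside -1 to 1 is refused whole. A call with a gripper value outside its range is refused whole. The fingers move at their own pace and stop on an object; the grip force is fixed at half the most. Time passes only in rows, so rows that do not move let the fingers close, or fill a call up. It gives the time, the measured TCP pose, the force, the opening and the grip force at its end, in the units of the state.
- r.sense(): the state, without advancing time (a new reading comes with each control period).
- r.capture(name): name is "scene" or "top" or "wrist"; returns (picture, depth): 420x560x3 uint8, red, green, blue; 420x560 float32, m along the optical axis (not along the pixel's ray), 0 where there is no reading.
- r.get_calibration(name): a dict with "mtx" (3x3 intrinsics, pixels), "distortion" ([k1, k2, p1, p2, k3] as OpenCV has them; the pictures are not rectified), "extrinsics" (4x4, takes a point from camera to world coordinates). Camera axes: x right, y up, looking along -z (the intrinsics and any distortion apply to the point x, -y, -z); pixel columns grow to the right and rows downward; lengths in m; the calibration is good to about 2 mm. A picture is of the moment at which its call begins: read the wrist's pose just before it. get_calibration takes no time and is no camera call; for the wrist camera it gives the pose at the moment of the call.
- r.finish_job(): hands the job in; it is judged then, once.
The state is a dict: "time_s": time; "joints": joint angles; "joint_velocities": joint speeds; "effort": joint torques, N m; "tcp_pos": TCP position; "ee_rot": TCP orientation; "wrist_force": force on the tool from outside, world axes, zero at the start; "moment": the same for the moment, N m; "gripper_width": opening from 0.0 (shut) to 1.0 (fully open); "gripper_force": force on a finger pad.
Only numpy, scipy, OpenCV 4.12 (cv2) and the standard library are available. Lean on these libraries where they do the work, as an engineer would, in place of code of your own. Each camera call takes 0.05 s, during which the arm holds its last target. There are 200 camera calls.

TASK

Swing the red-knobbed cam lever fully over so the vise clamps the stopwatch. Then take the orange stylus from its wooden stand, set its pin in the seam on the stopwatch's back behind the red tooth, press the sprung ring down by feel and, keeping it held down, guide the pin slowly and gently clockwise (seen from above) along the seam, pushing the tooth round until the ring comes to its stop. Put the stylus in the red caddy's tall pot, keeping your fingers off the stopwatch and leaving the rest of the counter undisturbed.

Things in the scene. Friction and masses are not known exactly. Their poses are not given: they have to be found in the camera images.
- vise: Blue case vise, fixed, base 150 x 80 mm, 22 mm high, long side along its own x; origin centre of underside. The stopwatch lies on its flat top at the middle, between white-padded V jaws (up to 36 mm above the counter): the -x jaw is fixed, the +x jaw is driven by the cam lever
- cam_lever (a joint): Cam lever of the vise (rad): 0 open, pointing to the vise's +y; 1.5 fully over (locked), pointing to the vise's +x; clockwise seen from above. Its upright axis is 62 mm from the vise's origin along its +x; it stays where it is left; its arm is 38 to 46 mm above the counter. Takes 2 to 5 N at the knob
- knob (a point): Centre of the top of the lever's red knob: an upright cylinder 14 mm across, 68 mm above the counter and 26 mm tall, 55 mm from the lever's axis
- stopwatch: Steel stopwatch lying face down, 60 mm across, 18 mm thick, origin centre of underside, 22 mm above the counter; crown at its -y. In its top (the back) an open round seam 4 mm deep and 6.5 mm wide, 17.5 to 24 mm from the centre, between the brass back and the steel rim, both 18 mm above the underside. Loose by about 2 mm until clamped
- ring_press (a joint): How far the dark bayonet ring that is the seam's floor is pressed down (m): 0 up (floor 4 mm below the rim) to 0.0025 fully down; sprung, 1.5 N to start, 5.3 N at the bottom. Turn it only while it is held down at the bottom: press with some 6 to 8 N, never over 20 N
- ring_turn (a joint): Turn of the bayonet ring (rad), clockwise seen from above; 3.5 is its stop (fully locked). Stays where it is left; takes some 2 N at the tooth; turn it slowly, about 15 mm/s at the seam
- tooth (a point): Centre of the top of the red tooth that stands on the ring in the seam, flush with the rim: 3 mm along the seam, 5.5 mm across it. At 20.8 mm from the stopwatch's centre; at ring_turn 0 it lies on the stopwatch's own +x
- stylus: Orange stylus upright in the stand: handle 14 x 14 mm, faces along its x and y, from 4 to 84 mm above its origin, which is the centre of the underside of its 24 mm round collar (on the stand's top). Below it a shank 8 mm across, 8 mm long, then a pin 3.2 mm across; its round tip is 20 to 28 mm below the origin, set differently each time and not reported: feel for it. 80 g
- stand: Wooden block 70 x 70 mm, 50 mm high, fixed, with an 11 mm square hole down its middle in which the stylus's pin hangs; origin centre of underside
- caddy: Red die caddy, fixed; origin at the centre of the underside of its square tall pot, 42 mm outside, 34 mm inside, 70 mm high, floor 4 mm thick; a low die tray (90 x 100 mm, with dies up to 38 mm high) joins it on its own +x side from 21 to 111 mm
- pot (a point): Centre of the pot's mouth, 70 mm above the counter
- press: Grey lever-arm case press, fixed, 170 x 110 mm base, about 350 mm high; bystander
- wristwatch: Open steel wristwatch head 42 mm across lying on the press's lower white die; bystander
- case_back: Loose brass case-back, 38 mm across, 5 mm high; bystander
- loupe: Black eye loupe, 34 mm across, 30 mm high; bystander
- nylon_die: White nylon die, 36 mm across, 20 mm high; bystander
- screwdriver: Small screwdriver, 130 mm long, lying on the counter; bystander
- dish: Green glass parts dish, 64 mm across, 20 mm high; bystander
There are look-alikes about, which are no part of the job. Several things have the shape of the stylus; the one meant has the colours described above.

How it is judged (in metres and radians):
On the way, in this order (a step that is already met when the one before it is completed fails the run):
1. the cam lever is locked over before the ring is worked (value of joint cam_lever above 1.35 rad and value of joint ring_turn below 1.15 rad), for 0.1 s.
2. the stylus, held down in the seam, has pushed the ring past 1.5 rad (value of joint ring_turn between 1.5 and 2.2 rad and contact force between stylus and stopwatch above 1 N), for 0.05 s.
3. the stylus, held down in the seam, has pushed the ring past 2.5 rad (value of joint ring_turn between 2.5 and 3.2 rad and contact force between stylus and stopwatch above 1 N), for 0.05 s.
4. the ring is at its stop (value of joint ring_turn above 3.4 rad), for 0.05 s.
At the end, for the whole second after the job is handed in: The cam lever is over (at least 1.3 rad), the ring is at its stop (at least 3.38 of 3.5 rad), the stopwatch is still in the vise (within 8 mm of its middle), and the stylus stands at rest, pin down, in the caddy's tall pot (collar inside the pot, leaning less than 35 degrees) (value of joint cam_lever above 1.3 rad and value of joint ring_turn above 3.38 rad and horizontal distance between stopwatch and vise below 0.008 m and x of stylus in the frame of caddy between -0.025 and 0.025 m and y of stylus in the frame of caddy between -0.025 and 0.025 m and height (world z) of stylus below 0.05 m and angle between stylus's own z axis and vertical below 0.6 rad and linear speed of stylus below 0.03 m/s); the robot touches nothing.
It fails at once if the stylus bears on the stopwatch with more than 20 N (contact force between stylus and stopwatch above 20 N).
It fails at once if the ring is turned while it is not held down (less than 1.2 mm) (velocity of joint ring_turn above 0.25 rad/s and value of joint ring_press below 0.0012 m).
It fails at once if the ring is spun faster than about 60 mm/s at the seam (3 rad/s) (velocity of joint ring_turn above 3 rad/s).
It fails at once if the fingers or arm touch the stopwatch (contact force between any of the fingers, the arm and stopwatch above 0.5 N).
It fails at once if a bystander is moved more than 15 mm (distance of any of wristwatch, case_back, loupe, nylon_die, screwdriver, dish from where it was at the start of the episode above 0.015 m).
It also fails if it takes over 72 s, if anything falls off the work surface, if the arm or the gripper's body presses on something with over 40 N, if the wrist force passes 120 N, or if a joint passes its speed limit or range.

## Working session

There is one attempt and no reset: what is moved stays moved. The work goes in short steps, Python scripts to look and compute and a tool call to move; the robot and the scene stay as the last step left them, time stands still between calls to the robot, and variables do not carry over. Pictures are saved under pics/ and viewed, at most 10 in all, crops included, and the job is handed in when it is done.

Besides the shell and the picture viewer there is one more tool, called after "Emit:" as name(argument=value, ...) on one line, values as JSON. jog_arm: Moves the arm, as the interface text tells. Scaled input: -1 to 1 covers 0.025 m each way for a shift and 8 degrees each way for a turn. Its arguments: {"type":"object","properties":{"plan":{"type":"string"}},"required":["plan"]}

```bash
ls; mkdir -p pics; python3 - <<'E'
from station import r
import cv2, numpy as np, pickle
d={}
for n in("scene","top"):
    p,z=r.capture(n); d[n]=(p,z,r.get_calibration(n)); cv2.imwrite(f"pics/{n}0.png",cv2.resize(p[:,:,::-1],(784,588),interpolation=cv2.INTER_CUBIC))
    print(n,d[n][2])
pickle.dump(d,open("d0.pkl","wb"))
s=r.sense();print(s)
E
```

```text
pics
scene {'mtx': array([[504.93947552,   0.        , 276.85353186],
       [  0.        , 504.93947552, 215.30754914],
       [  0.        ,   0.        ,   1.        ]]), 'distortion': array([-0.13799474,  0.        ,  0.        ,  0.        ,  0.        ]), 'extrinsics': array([[-0.70587408, -0.5434398 ,  0.45432914,  1.20862426],
       [ 0.70822583, -0.55284498,  0.4390656 ,  0.54702559],
       [ 0.01256786,  0.63169266,  0.77511705,  1.1078436 ],
       [ 0.        ,  0.        ,  0.        ,  1.        ]])}
top {'mtx': array([[379.40169836,   0.        , 280.68155704],
       [  0.        , 379.40169836, 208.88518187],
       [  0.        ,   0.        ,   1.        ]]), 'distortion': array([-0.08343207,  0.        ,  0.        ,  0.        ,  0.        ]), 'extrinsics': array([[ 0.02826178,  0.99561882, -0.08913156,  0.50979257],
       [-0.99956139,  0.02735881, -0.0113364 , -0.04208628],
       [-0.0088482 ,  0.08941285,  0.99595535,  1.03240373],
       [ 0.        ,  0.        ,  0.        ,  1.        ]])}
{'time_s': 0.1, 'joints': array([-5.82369896e+01,  2.20872247e+01,  3.86109268e-01, -2.60110417e-02,
       -6.84132666e+01, -1.48184909e+01]), 'joint_velocities': array([-0.05141692, -0.12073743,  0.26186399,  0.14248374,  0.07254421,
        0.0163688 ]), 'effort': array([-6.94257596e-04, -3.91687953e+01,  1.87934232e+01,  4.23188746e+00,
        1.34667568e-02, -7.66137055e-05]), 'tcp_pos': array([ 0.18202359, -0.59731923,  0.22154782]), 'ee_rot': array([[-9.56636168e-01, -2.91284677e-01, -6.91955082e-04],
       [-2.91285481e-01,  9.56634248e-01,  1.91954111e-03],
       [ 1.02815017e-04,  2.03785892e-03, -9.99997918e-01]]), 'wrist_force': array([0.17828827, 0.81625151, 0.0192904 ]), 'moment': array([-0.05169549, -0.01372769, -0.01669482]), 'gripper_force': 0.0, 'gripper_width': 0.9965276526573451}
```

View pics/scene0.png

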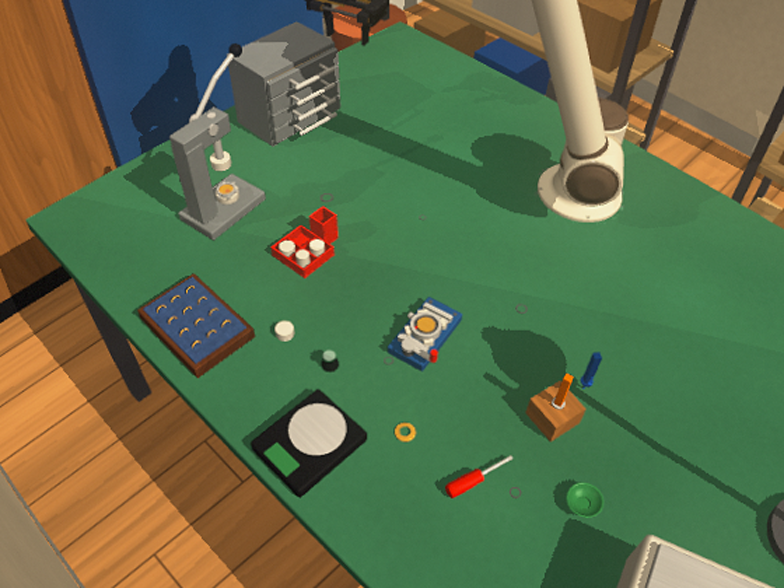

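View pics/top0.png

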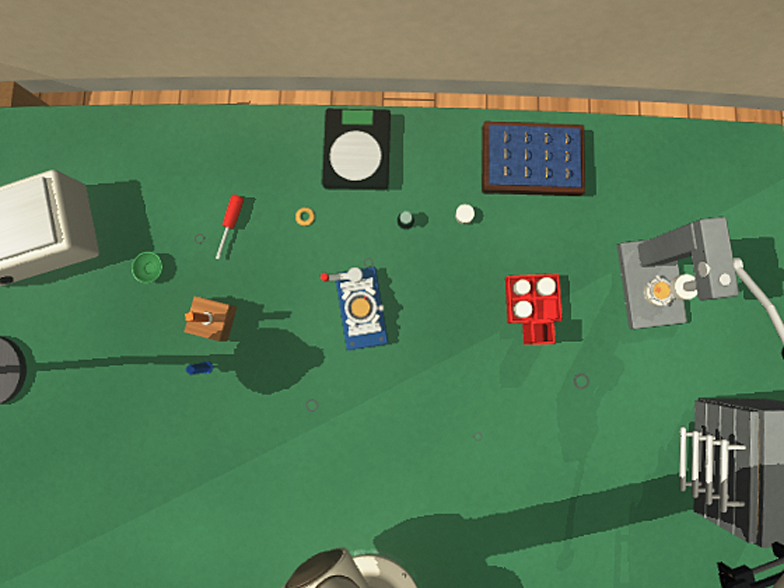

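The scene view shows the vise (425,330), the red caddy with its pot at (322,222), and the orange stylus in the stand (563,390). The blue stylus-shaped item at (592,368) is a look-alike. In the top view, the vise is at (361,308), the red knob at (324,277), the stand at (210,318), the pot at (539,332) and the dish at (147,267). The stylus I want is the orange one in the wooden stand.

```bash
cat > h.py <<'E'
import numpy as np, cv2
def ray(c,u,v):
    p=cv2.undistortPoints(np.array([[[u,v]]],float),c["mtx"],c["distortion"])[0,0]
    E=c["extrinsics"]; return E[:3,3],E[:3,:3]@np.array([p[0],-p[1],-1.])
def atz(c,u,v,z):
    o,d=ray(c,u,v); return o+d*(z-o[2])/d[2]
def cloud(c,z):
    v,u=np.mgrid[:z.shape[0],:z.shape[1]]
    p=cv2.undistortPoints(np.stack([u,v],-1).reshape(-1,1,2).astype(float),c["mtx"],c["distortion"])[:,0].reshape(*z.shape,2)
    q=np.stack([p[...,0]*z,-p[...,1]*z,-z],-1)
    return q@c["extrinsics"][:3,:3].T+c["extrinsics"][:3,3]
def proj(c,P):
    E=c["extrinsics"];q=(np.atleast_2d(P)-E[:3,3])@E[:3,:3]; q=q*[1,-1,-1]
    return cv2.projectPoints(q,np.zeros(3),np.zeros(3),c["mtx"],c["distortion"])[0][:,0]
E
python3 - <<'E'
import pickle,numpy as np,cv2
from h import *
d=pickle.load(open("d0.pkl","rb"))
np.set_printoptions(precision=4,suppress=True)
p,z,c=d["top"]
for n,u,v,h in[("knob",324,277,.068),("watch",361,308,.04),("axis",355,275,.046),("pot",539,332,.07),("collar",207,319,.054),("handletop",190,317,.134),("stand",208,319,.05),("dish",147,267,.01)]:
    print(n,atz(c,u/1.4,v/1.4,h))
p2,z2,c2=d["scene"]
for n,u,v,h in[("knob",434,352,.068),("watch",426,325,.04),("pot",323,216,.07),("handletop",566,378,.134),("collar",558,404,.054)]:
    print("scene",n,atz(c2,u/1.4,v/1.4,h), cloud(c2,z2)[int(v/1.4),int(u/1.4)])
def crop(img,u,v,w,h,k): 
    u,v=int(u/1.4),int(v/1.4); return cv2.resize(img[v-h:v+h,u-w:u+w,::-1],None,fx=k,fy=k,interpolation=cv2.INTER_CUBIC)
a=crop(p,361,308,32,35,6);b=crop(p,205,325,32,35,6)
a2=crop(p2,426,330,32,35,6);b2=crop(p2,563,395,32,35,6)
o=np.vstack([np.hstack([a,b]),np.hstack([a2,b2])]); print(o.shape)
cv2.imwrite("pics/crop0.png",cv2.resize(o,(548,600)))
E
```

```text
knob [0.621 0.096 0.068]
watch [0.5677 0.0282 0.04  ]
axis [0.6289 0.0411 0.046 ]
pot [ 0.5311 -0.2982  0.07  ]
collar [0.5381 0.3147 0.054 ]
handletop [0.5382 0.3157 0.134 ]
stand [0.5382 0.3142 0.05  ]
dish [0.6386 0.4595 0.01  ]
scene knob [0.6227 0.0992 0.068 ] [0.6209 0.0978 0.0666]
scene watch [0.5716 0.0341 0.04  ] [0.5708 0.0324 0.0383]
scene pot [ 0.533 -0.3    0.07 ] [ 0.5171 -0.3232  0.0446]
scene handletop [0.543  0.3179 0.134 ] [0.5429 0.3172 0.1332]
scene collar [0.5424 0.3212 0.054 ] [0.5437 0.3198 0.0566]
(840, 768, 3)
```

View pics/crop0.png

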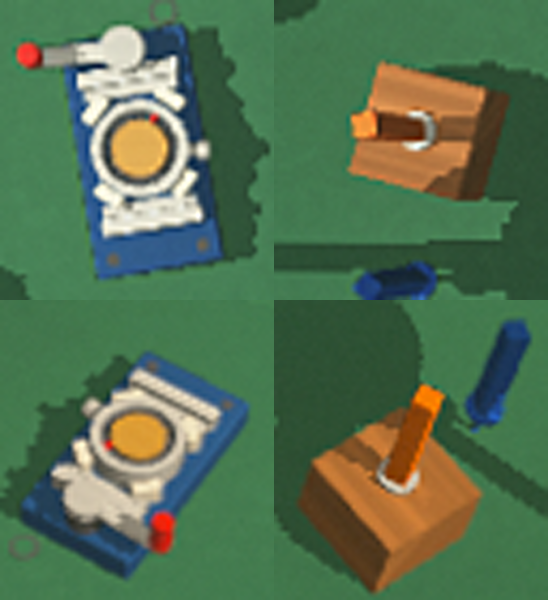

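The crops confirm it: the orange handle is in the wooden stand, and the blue one stands loose beside it. The tooth is at about -26° yaw on the stopwatch. Next I'll check the wrist camera geometry and work out the transit.

```bash
python3 - <<'E'
from station import r
import numpy as np
np.set_printoptions(precision=4,suppress=True)
c=r.get_calibration("wrist");s=r.sense();R=s["ee_rot"]
E=c["extrinsics"];print(c["mtx"],c["distortion"]);print("cam in tool",R.T@(E[:3,3]-s["tcp_pos"]),R.T@E[:3,:3])
print(R.T@(np.array([.60,.05,.24])-s["tcp_pos"])/.025)
E
```

```text
[[320.8218   0.     280.3751]
 [  0.     320.8218 210.6354]
 [  0.       0.       1.    ]] [-0.0106  0.      0.      0.      0.    ]
cam in tool [ 0.0672  0.0008 -0.162 ] [[ 0.0006  0.9702  0.2423]
 [ 1.     -0.0008  0.0005]
 [ 0.0007  0.2423 -0.9702]]
[-23.5362  19.9014  -0.7   ]
```

Emit:
jog_arm(plan="-0.98 0.83 0 0 0 0 -1;-0.98 0.83 0 0 0 0 -1;-0.98 0.83 0 0 0 0 -1;-0.98 0.83 0 0 0 0 -1;-0.98 0.83 0 0 0 0 -1;-0.98 0.83 0 0 0 0 -1;-0.98 0.83 0 0 0 0 -1;-0.98 0.83 0 0 0 0 -1;-0.98 0.83 0 0 0 0 -1;-0.98 0.83 0 0 0 0 -1")

```text
time_s: 1.1
tcp_pos: [0.3564, -0.3266, 0.2222]
ee_rot: [[-0.957, -0.291, -0.0], [-0.291, 0.957, 0.0], [0.0, 0.001, -1.0]]
wrist_force: [-0.2, -1.1, -0.1]
gripper_width: 1.003
gripper_force: 0.0
```

Emit:
jog_arm(plan="-0.98 0.83 0 0 0 0 -1;-0.98 0.83 0 0 0 0 -1;-0.98 0.83 0 0 0 0 -1;-0.98 0.83 0 0 0 0 -1;-0.98 0.83 0 0 0 0 -1;-0.98 0.83 0 0 0 0 -1;-0.98 0.83 0 0 0 0 -1;-0.98 0.83 0 0 0 0 -1;-0.98 0.83 0 0 0 0 -1;-0.98 0.83 0 0 0 0 -1")

```text
time_s: 2.1
tcp_pos: [0.5302, -0.0568, 0.2222]
ee_rot: [[-0.957, -0.292, -0.001], [-0.292, 0.957, 0.0], [0.001, 0.0, -1.0]]
wrist_force: [0.3, 0.1, 0.3]
gripper_width: 0.998
gripper_force: 0.0
```

Emit:
jog_arm(plan="-0.98 0.83 0 0 0 0 -1;-0.98 0.83 0 0 0 0 -1;-0.98 0.83 0 0 0 0 -1;-0.98 0.83 0 0 0 0 -1;0 0 0 0 0 -1 -1;0 0 0 0 0 -1 -1;0 0 0 0 0 -1 -1;0 0 0 0 0 -1 -1;0 0 0 0 0 -1 -1;0 0 0 0 0 -1 -1")

```text
time_s: 3.1
tcp_pos: [0.5991, 0.0499, 0.2219]
ee_rot: [[-0.418, -0.908, -0.001], [-0.908, 0.418, -0.0], [0.001, 0.001, -1.0]]
wrist_force: [0.0, 0.3, 0.9]
gripper_width: 1.003
gripper_force: 0.0
```

Emit:
jog_arm(plan="0 0 0 0 0 -1 -1;0 0 0 0 0 -1 -1;0 0 0 0 0 -1 -1;0 0 0 0 0 -1 -1;0 0 0 0 0 -0.4 -1;0 0 0 0 0 0 0;0 0 0 0 0 0 0;0 0 0 0 0 0 0;0 0 0 0 0 0 0;0 0 0 0 0 0 0")

```text
time_s: 4.1
tcp_pos: [0.5995, 0.0499, 0.2225]
ee_rot: [[0.176, -0.984, -0.0], [-0.984, -0.176, 0.0], [-0.0, 0.0, -1.0]]
wrist_force: [-0.0, -0.7, 0.7]
gripper_width: 0.629
gripper_force: 0.0
```

```bash
python3 - <<'E'
from station import r
import numpy as np,cv2,pickle
from h import *
np.set_printoptions(precision=4,suppress=True)
c=r.get_calibration("wrist");s=r.sense();p,z=r.capture("wrist")
pickle.dump((p,z,c),open("w1.pkl","wb"))
cv2.imwrite("pics/w1.png",cv2.resize(p[:,:,::-1],(784,588),interpolation=cv2.INTER_CUBIC))
print(s["time_s"],s["tcp_pos"],s["ee_rot"],s["joints"],s["gripper_width"])
E
```

```text
4.1 [0.5995 0.0499 0.2225] [[ 0.1759 -0.9844 -0.0001]
 [-0.9844 -0.1759  0.    ]
 [-0.      0.0001 -1.    ]] [ 20.1659  19.7635  -3.0019  -0.0023 -67.2385 -10.0368] 0.6287251858749258
```

View pics/w1.png

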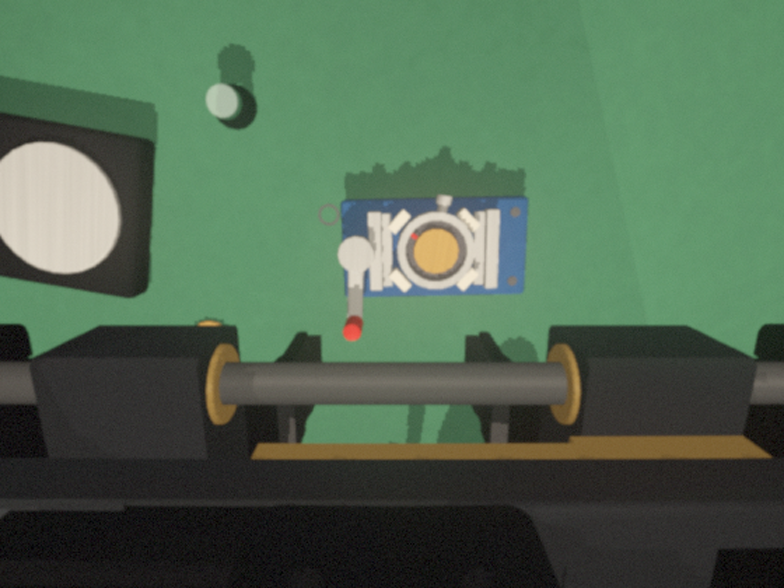

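The wrist view shows the red knob at (353,325), the lever hub at (355,253), the stopwatch centre at (437,251) and the tooth at (415,237), with the crown at (445,202).

```bash
python3 - <<'E'
import numpy as np,cv2,pickle
from h import *
np.set_printoptions(precision=4,suppress=True)
p,z,c=pickle.load(open("w1.pkl","rb"))
P=cloud(c,z)
for n,u,v,h in[("knobtop",353,322,.068),("hub",355,252,.046),("watch",437,251,.040),("tooth",415,237,.04),("vTL",343,200,.022),("vTR",526,198,.022),("vBR",523,293,.022),("crown",445,202,.031)]:
    print(n,atz(c,u/1.4,v/1.4,h),P[int(v/1.4),int(u/1.4)])
# colour fits
hsv=cv2.cvtColor(p,cv2.COLOR_RGB2HSV)
m=((hsv[...,0]<8)|(hsv[...,0]>172))&(hsv[...,1]>140)&(hsv[...,2]>80)
n,l,st,ce=cv2.connectedComponentsWithStats(m.astype(np.uint8))
for i in range(1,n):print("red",st[i],ce[i]*1.4,[P[l==i][:,2].min(),P[l==i][:,2].max()])
big=1+np.argmax(st[1:,4]);q=P[l==big];t=q[q[:,2]>.062];print("knob top pts",len(t),t.mean(0))
m=(hsv[...,0]>14)&(hsv[...,0]<26)&(hsv[...,1]>120)
m[250:]=0;n,l,st,ce=cv2.connectedComponentsWithStats(m.astype(np.uint8));i=1+np.argmax(st[1:,4]);print("brass",st[i],ce[i]*1.4,atz(c,*ce[i],.04))
E
```

```text
knobtop [0.6206 0.0886 0.068 ] [0.6209 0.0899 0.0642]
hub [0.6285 0.0406 0.046 ] [0.6291 0.0407 0.0457]
watch [0.5667 0.0296 0.04  ] [0.5669 0.0293 0.0399]
tooth [0.5854 0.022  0.04  ] [0.5861 0.0216 0.0423]
vTL [0.6457 0.0052 0.022 ] [0.648  0.0055 0.0002]
vTR [ 0.5036 -0.0219  0.022 ] [ 0.5036 -0.0222  0.0191]
vBR [0.487  0.0537 0.022 ] [ 0.48    0.0578 -0.001 ]
crown [ 0.5671 -0.0076  0.031 ] [ 0.5687 -0.0079  0.0369]
red [294 167   4   4  10] [414.12 236.04] [np.float64(0.03843166032479334), np.float64(0.04225228706209022)]
red [245 227  13  16 168] [352.2833 328.5083] [np.float64(0.04823267584278379), np.float64(0.06929787773107787)]
knob top pts 138 [0.6206 0.0954 0.0673]
brass [296 164  31  31 743] [435.3171 249.9556] [0.5681 0.029  0.04  ]
```

Emit:
jog_arm(plan="-0.82 -0.57 0 0 0 0 0;-0.82 -0.57 0 0 0 0 0;0 0 0.98 0 0 0 0;0 0 0.98 0 0 0 0;0 0 0.98 0 0 0 0;0 0 0.98 0 0 0 0;0 0 0.98 0 0 0 0;0 0 0.98 0 0 0 0;0 0 0.98 0 0 0 0;0 0 0 0 0 0 0")

```text
time_s: 5.15
tcp_pos: [0.6177, 0.0945, 0.0473]
ee_rot: [[0.175, -0.985, -0.008], [-0.985, -0.175, -0.002], [0.001, 0.008, -1.0]]
wrist_force: [-0.3, -1.3, -0.1]
gripper_width: 0.497
gripper_force: 0.0
```

Emit:
jog_arm(plan="0 0 0 0 0 0 1;0 0 0 0 0 0 1;0 0 0 0 0 0 1;0 0 0 0 0 0 1;0 0 0 0 0 0 1;0 0 0 0 0 0 1;0 0 0 0 0 0 1;0 0 0 0 0 0 1;0 0 0 0 0 0 1;0 0 0 0 0 0 1")

```text
time_s: 6.15
tcp_pos: [0.6214, 0.0958, 0.0521]
ee_rot: [[0.177, -0.984, 0.003], [-0.984, -0.177, 0.001], [-0.0, -0.003, -1.0]]
wrist_force: [0.3, 2.5, 5.7]
gripper_width: 0.147
gripper_force: 30.0
```

Emit:
jog_arm(plan="0.011 -0.165 0 0 0 0.54 1;0.011 -0.165 0 0 0 0.54 1;0.011 -0.165 0 0 0 0.54 1;0.011 -0.165 0 0 0 0.54 1;0.011 -0.165 0 0 0 0.54 1;0.011 -0.165 0 0 0 0.54 1;0.011 -0.165 0 0 0 0.54 1;0.011 -0.165 0 0 0 0.54 1;0.011 -0.165 0 0 0 0.54 1;0.011 -0.165 0 0 0 0.54 1")

```text
time_s: 7.15
tcp_pos: [0.6604, 0.087, 0.0521]
ee_rot: [[-0.547, -0.837, 0.002], [-0.837, 0.547, 0.001], [-0.002, -0.001, -1.0]]
wrist_force: [-0.3, 3.1, 5.9]
gripper_width: 0.149
gripper_force: 30.0
```

Emit:
jog_arm(plan="0.011 -0.165 0 0 0 0.54 1;0.011 -0.165 0 0 0 0.54 1;0.011 -0.165 0 0 0 0.54 1;0.011 -0.165 0 0 0 0.54 1;0.011 -0.165 0 0 0 0.54 1;0.011 -0.165 0 0 0 0.54 1;0.011 -0.165 0 0 0 0.54 1;0.011 -0.165 0 0 0 0.54 1;0.011 -0.165 0 0 0 0.54 1;0 0 0 0 0 0 1")

```text
time_s: 8.15
tcp_pos: [0.6821, 0.0569, 0.0521]
ee_rot: [[-0.951, -0.309, 0.003], [-0.309, 0.951, 0.001], [-0.003, -0.0, -1.0]]
wrist_force: [1.0, 2.6, 6.0]
gripper_width: 0.146
gripper_force: 30.0
```

Emit:
jog_arm(plan="0.01 -0.12 0 0 0 0.3 1;0.01 -0.06 0 0 0 0.2 1;0 0 0 0 0 0 1;0 0 0 0 0 0 1;0 0 0 0 0 0 0;0 0 0 0 0 0 0;0 0 0 0 0 0 0;0 0 0 0 0 0 0;0 0 0 0 0 0 0;0 0 -0.3 0 0 0 0")

```text
time_s: 9.15
tcp_pos: [0.6808, 0.0514, 0.0572]
ee_rot: [[-0.97, -0.242, -0.004], [-0.242, 0.97, -0.001], [0.004, 0.0, -1.0]]
wrist_force: [0.4, 0.2, -0.8]
gripper_width: 0.488
gripper_force: 0.0
```

Emit:
jog_arm(plan="0 0 -1 0 0 0 0;0 0 -1 0 0 0 0;0 0 -1 0 0 0 0;0 0 -1 0 0 0 0;0 0 -1 0 0 0 0;0 0 -1 0 0 0 0;-0.5 0 -1 0 0 0 0;0.7 0 0 0 0 0 0;1 0 0 0 0 0 0;0 0 0 0 0 0 0")

```text
time_s: 10.15
tcp_pos: [0.6506, 0.044, 0.2349]
ee_rot: [[-0.97, -0.243, -0.0], [-0.243, 0.97, 0.0], [0.0, 0.0, -1.0]]
wrist_force: [0.6, 0.4, -0.0]
gripper_width: 0.496
gripper_force: 0.0
```

```bash
cat > look.py <<'E'
from station import r
import numpy as np,cv2,pickle,sys
from h import *
np.set_printoptions(precision=4,suppress=True)
c=r.get_calibration("wrist");s=r.sense();p,z=r.capture("wrist")
pickle.dump((p,z,c),open(sys.argv[1]+".pkl","wb"))
cv2.imwrite(f"pics/{sys.argv[1]}.png",cv2.resize(p[:,:,::-1],(784,588),interpolation=cv2.INTER_CUBIC))
print(s["time_s"],s["tcp_pos"],s["ee_rot"],s["joints"],s["gripper_width"],s["wrist_force"])
E
python3 look.py w2
```

```text
10.15 [0.6506 0.044  0.2349] [[-0.9701 -0.2425 -0.0003]
 [-0.2425  0.9701  0.0003]
 [ 0.0002  0.0004 -1.    ]] [ 18.0415  24.2951   5.7686  -0.0224 -71.4864 -93.9985] 0.4964466456675052 [ 0.5699  0.4214 -0.0477]
```

View pics/w2.png

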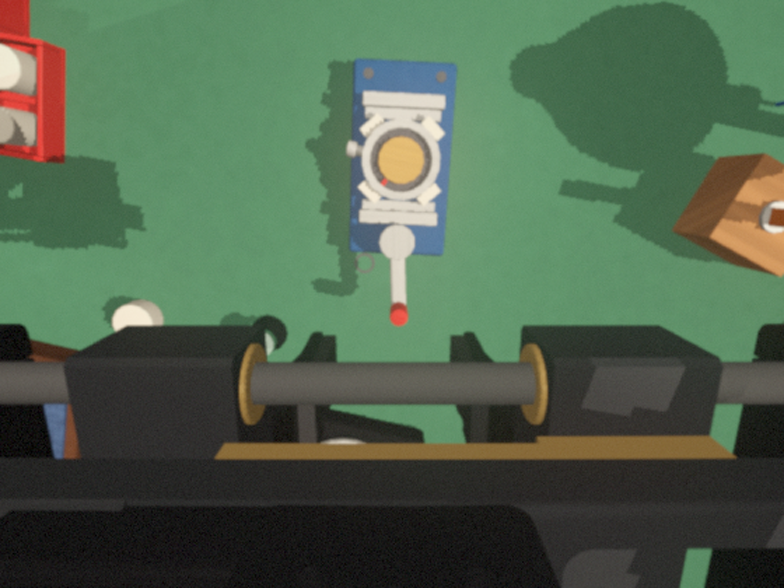

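The lever is over, with the knob at (398,312). The stopwatch centre is at (401,159), the tooth at (384,183) and the stand's hole at about (778,217).

```bash
cat > watch.py <<'E'
import numpy as np,cv2,pickle,sys
from h import *
np.set_printoptions(precision=4,suppress=True)
p,z,c=pickle.load(open(sys.argv[1]+".pkl","rb"))
P=cloud(c,z);hsv=cv2.cvtColor(p,cv2.COLOR_RGB2HSV)
m=(hsv[...,0]>14)&(hsv[...,0]<26)&(hsv[...,1]>120)&(abs(P[...,0]-.567)<.06)&(abs(P[...,1]-.03)<.06)
n,l,st,ce=cv2.connectedComponentsWithStats(m.astype(np.uint8));i=1+np.argmax(st[1:,4]);w=atz(c,*ce[i],.04);print("brass",st[i],w)
m=((hsv[...,0]<8)|(hsv[...,0]>172))&(hsv[...,1]>110)&(np.hypot(P[...,0]-.567,P[...,1]-.03)<.13)&(abs(P[...,1]-.03)<.07)
n,l,st,ce=cv2.connectedComponentsWithStats(m.astype(np.uint8))
for i in range(1,n):
    t=atz(c,*ce[i],.04);q=P[l==i];q=q[q[:,2]>.062];d=t-w
    print("red",st[i],ce[i]*1.4,t,"r,yaw from watch",np.hypot(*d[:2]),np.degrees(np.arctan2(d[1],d[0])),q.mean(0) if len(q) else "")
E
python3 watch.py w1; python3 watch.py w2; python3 - <<'E'
import numpy as np,cv2,pickle
from h import *
p,z,c=pickle.load(open("w2.pkl","rb"));
for n,u,v,h in[("hub",398,242,.046),("collar",779,217,.054),("vTL",356,60,.022),("vBL",350,252,.022),("crown",354,149,.031)]:print(n,atz(c,u/1.4,v/1.4,h))
E
```

```text
brass [ 179  310  374   19 4757] [0.4494 0.184  0.04  ]
red [294 167   5   4  15] [413.9333 235.8533] [0.5864 0.0213 0.04  ] r,yaw from watch 0.2126702634094627 -49.895221626096635 
red [245 226  13  15 157] [352.5146 326.958 ] [0.6213 0.1019 0.04  ] r,yaw from watch 0.1905008375149868 -25.514128426609528 [0.6205 0.0946 0.0672]
red [ 10 243   1   1   1] [ 14.  340.2] [0.8922 0.1622 0.04  ] r,yaw from watch 0.4433127635828369 -2.8106096053943896 [0.6818 0.0308 0.2963]
red [ 12 243   1   1   1] [ 16.8 340.2] [0.8899 0.1618 0.04  ] r,yaw from watch 0.4410476744173169 -2.8790262521001675 [0.6823 0.0314 0.295 ]
red [  4 247   1   1   1] [  5.6 345.8] [0.8992 0.1684 0.04  ] r,yaw from watch 0.45007365228356777 -1.9770479101028477 [0.6818 0.0313 0.2985]
red [  1 252   1   1   1] [  1.4 352.8] [0.9029 0.1753 0.04  ] r,yaw from watch 0.4535492353966594 -1.0921627189970293 [0.6823 0.0327 0.299 ]
red [ 19 252   1   1   1] [ 26.6 352.8] [0.8821 0.1715 0.04  ] r,yaw from watch 0.43289274967776414 -1.6440737343199003 [0.6801 0.0338 0.2952]
red [ 13 255   1   1   1] [ 18.2 357. ] [0.8891 0.1766 0.0
[... 28230 characters left out ...]
om watch 0.3909033000315997 -52.71692766416143 [0.5852 0.0284 0.397 ]
red [194 418   1   1   1] [271.6 585.2] [0.9858 0.0061 0.04  ] r,yaw from watch 0.3077993819987621 -46.39189719791714 [0.5852 0.0284 0.397 ]
red [207 418   1   1   1] [289.8 585.2] [0.9814 0.0235 0.04  ] r,yaw from watch 0.29230184560225214 -44.6742595183768 [0.5852 0.0284 0.397 ]
red [298 418   1   1   1] [417.2 585.2] [0.9508 0.1449 0.04  ] r,yaw from watch 0.19617627527048065 -25.400719733059766 [0.5852 0.0284 0.397 ]
hub [0.62778555 0.04336346 0.046     ]
collar [0.53762287 0.3192422  0.054     ]
vTL [ 0.50358529 -0.02092211  0.022     ]
vBL [0.64866243 0.00732069 0.022     ]
crown [ 0.56769111 -0.00700518  0.031     ]
```

Emit:
jog_arm(plan="-0.04 0.95 0 0 0 0 0;-0.04 0.95 0 0 0 0 0;-0.04 0.95 0 0 0 0 0;-0.04 0.95 0 0 0 0 0;-0.04 0.95 0 0 0 0 0;-0.04 0.95 0 0 0 0 0;-0.04 0.95 0 0 0 0 0;-0.04 0.95 0 0 0 0 0;-0.04 0.95 0 0 0 0 0;-0.04 0.95 0 0 0 0 0")

```text
time_s: 11.2
tcp_pos: [0.6052, 0.2789, 0.2337]
ee_rot: [[-0.97, -0.243, 0.001], [-0.243, 0.97, 0.0], [-0.001, -0.0, -1.0]]
wrist_force: [0.5, -0.4, 1.0]
gripper_width: 0.497
gripper_force: 0.0
```

Emit:
jog_arm(plan="-0.04 0.95 0 0 0 0 0;0 0 0 0 0 0.87 0;0 0 0 0 0 0.87 0;0 0 0 0 0 0.87 0;0 0 0 0 0 0.87 0;0 0 0 0 0 0 0;0 0 0 0 0 0 0;0 0 0 0 0 0 0;0 0 0 0 0 0 0;0 0 0 0 0 0 0")

```text
time_s: 12.2
tcp_pos: [0.6, 0.3009, 0.2336]
ee_rot: [[-0.971, 0.237, 0.0], [0.237, 0.971, -0.0], [-0.0, -0.0, -1.0]]
wrist_force: [0.3, 0.6, 0.5]
gripper_width: 0.498
gripper_force: 0.0
```

```bash
sed -i 's/^P=cloud/P=cloud/; s/&(abs(P\[...,1\]-.03)<.06)/\&(abs(P[...,1]-.03)<.06)\&(P[...,2]>.02)\&(P[...,2]<.06)/; s/&(abs(P\[...,1\]-.03)<.07)/\&(abs(P[...,1]-.03)<.08)\&(P[...,2]>.02)\&(P[...,2]<.08)/; s/^    t=atz/    if st[i][4]<4: continue\n    t=atz/' watch.py; python3 watch.py w1|head -5; python3 watch.py w2|head -5; python3 look.py w3
```

```text
brass [296 164  31  31 739] [0.5681 0.029  0.04  ]
red [294 167   5   4  15] [413.9333 235.8533] [0.5864 0.0213 0.04  ] r,yaw from watch 0.01983218532818684 -23.00158550809331 
red [245 226  13  17 175] [352.288 328.056] [0.6214 0.1029 0.04  ] r,yaw from watch 0.090992324634784 54.20928480111506 [0.6206 0.0954 0.0673]
brass [271  98  31  32 771] [0.5672 0.0295 0.04  ]
red [272 127   5   5  16] [383.425  181.0375] [0.5856 0.0211 0.04  ] r,yaw from watch 0.020235651196947757 -24.27808088890212 
red [279 217  12  16 154] [398.3818 313.6909] [0.686  0.0585 0.04  ] r,yaw from watch 0.1223714219999873 13.74573988751003 [0.6797 0.0565 0.0672]
12.2 [0.6    0.3009 0.2336] [[-0.9714  0.2375  0.    ]
 [ 0.2375  0.9714 -0.    ]
 [-0.     -0.     -1.    ]] [  40.4071   26.2442    8.6869    0.0025  -72.4421 -144.1458] 0.4981354923703721 [0.2767 0.6299 0.5038]
```

View pics/w3.png

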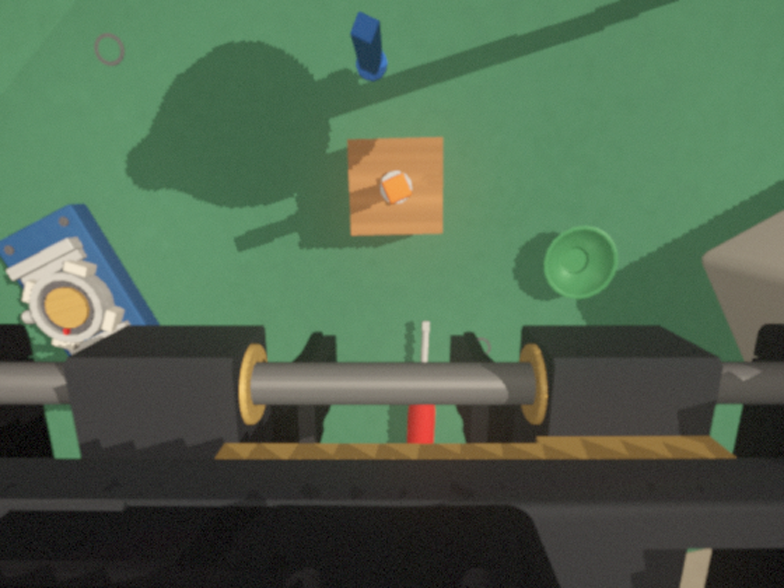

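The stylus is in the stand, with its orange handle top at (397,187) and turned relative to the stand. I'll measure its yaw.

```bash
python3 - <<'E'
import numpy as np,cv2,pickle
from h import *
np.set_printoptions(precision=4,suppress=True)
p,z,c=pickle.load(open("w3.pkl","rb"));P=cloud(c,z)
print(P[180:187,270:294:2,2][::2],p[133,284],p[147,250])
h=cv2.cvtColor(p,cv2.COLOR_RGB2HSV);m=(h[...,0]<16)&(h[...,1]>170)&(h[...,2]>150)
m&=(np.hypot(P[...,0]-.54,P[...,1]-.316)<.06)&(P[...,2]>.12)
v,u=np.nonzero(m);W=np.array([atz(c,a,b,.134)[:2] for a,b in zip(u,v)])
r=cv2.minAreaRect((W*1000).astype(np.float32));print(len(u),r,W.mean(0),P[m].mean(0))
k=cv2.resize(p[105:160,255:310,::-1],None,fx=10,fy=10,interpolation=cv2.INTER_CUBIC);cv2.imwrite("pics/c3.png",k)
print("collar",atz(c,397/1.4,190/1.4,.054))
E
```

```text
[[ 0.0007  0.0015 -0.002  -0.0014  0.0011  0.0009 -0.0002 -0.0005 -0.0006
   0.0001 -0.0008 -0.0018]
 [ 0.0001 -0.0003  0.0009  0.0001  0.0003 -0.0004  0.0004  0.0001 -0.0001
   0.0006  0.0022  0.0005]
 [ 0.0004 -0.001  -0.0006 -0.0003  0.0004  0.0001  0.0007 -0.0007  0.
  -0.0005 -0.0005  0.0004]
 [-0.0023  0.0005  0.0001 -0.0008  0.0021 -0.0007  0.0015  0.0004  0.0011
   0.0009 -0.0005 -0.0006]] [240 160  75] [138 108  71]
166 ((615.7528686523438, 310.7618408203125), (13.58694076538086, 168.97055053710938), 84.61544799804688) [0.5397 0.3172] [0.5387 0.3173 0.1385]
collar [0.5404 0.3187 0.054 ]
```

View pics/c3.png

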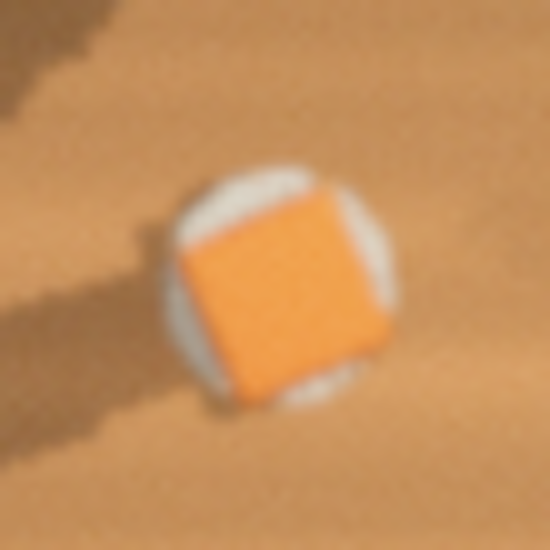

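Emit:
jog_arm(plan="0.83 0.025 0 0 0 0 0;0.83 0.025 0 0 0 0 0;0.83 0.025 0 0 0 0 0;0 0 0 0 0 -0.75 0;0 0 0 0 0 -0.75 0;0 0 0 0 0 -0.75 0;0 0 0 0 0 -0.75 0;0 0 1 0 0 0 0;0 0 1 0 0 0 0;0 0 1 0 0 0 0")

```text
time_s: 13.25
tcp_pos: [0.54, 0.3176, 0.1581]
ee_rot: [[-0.984, -0.178, 0.001], [-0.178, 0.984, 0.001], [-0.001, 0.001, -1.0]]
wrist_force: [-0.2, 0.3, 0.3]
gripper_width: 0.495
gripper_force: 0.0
```

Emit:
jog_arm(plan="0 0 1 0 0 0 0;0 0 0.7 0 0 0 0;0 0 0.5 0 0 0 0;0 0 0.4 0 0 0 0;0 0 0.3 0 0 0 0;0 0 0.1 0 0 0 0;0 0 0 0 0 0 0;0 0 0 0 0 0 0;0 0 0 0 0 0 0;0 0 0 0 0 0 0")

```text
time_s: 14.25
tcp_pos: [0.5402, 0.3178, 0.0841]
ee_rot: [[-0.984, -0.178, 0.001], [-0.178, 0.984, 0.001], [-0.001, 0.001, -1.0]]
wrist_force: [-0.0, 0.3, -0.1]
gripper_width: 0.499
gripper_force: 0.0
```

Emit:
jog_arm(plan="0 0 0 0 0 0 1;0 0 0 0 0 0 1;0 0 0 0 0 0 1;0 0 0 0 0 0 1;0 0 0 0 0 0 1;0 0 0 0 0 0 1;0 0 0 0 0 0 1;0 0 0 0 0 0 1;0 0 0 0 0 0 1;0 0 0 0 0 0 1")

```text
time_s: 15.25
tcp_pos: [0.5399, 0.3176, 0.0835]
ee_rot: [[-0.984, -0.178, -0.0], [-0.178, 0.984, 0.0], [0.0, 0.0, -1.0]]
wrist_force: [-0.3, 0.0, -0.1]
gripper_width: 0.162
gripper_force: 30.0
```

Emit:
jog_arm(plan="0 0 -0.3 0 0 0 1;0 0 -0.7 0 0 0 1;0 0 -0.7 0 0 0 1;0 0 -0.7 0 0 0 1;0 0 -0.7 0 0 0 1;0 0 -0.3 0 0 0 1;0 0 0 0 0 0 1;0 0 0 0 0 0 1;0 0 0 0 0 0 1;0 0 0 0 0 0 1")

```text
time_s: 16.25
tcp_pos: [0.5396, 0.3172, 0.1675]
ee_rot: [[-0.984, -0.177, -0.001], [-0.177, 0.984, -0.001], [0.002, -0.001, -1.0]]
wrist_force: [0.0, -0.5, -0.4]
gripper_width: 0.163
gripper_force: 30.0
```

```bash
python3 look.py w4; python3 - <<'E'
import pickle,cv2,numpy as np
from station import r
from h import *
np.set_printoptions(precision=4,suppress=True)
s=r.sense();p,z=r.capture("scene");c=r.get_calibration("scene")
u,v=proj(c,s["tcp_pos"]-[0,0,.03])[0].astype(int);print(u,v)
a=cv2.resize(p[v-60:v+40,u-50:u+50,::-1],None,fx=5.5,fy=5.5,interpolation=cv2.INTER_CUBIC);cv2.imwrite("pics/c4.png",a)
E
```

```text
16.25 [0.5396 0.3172 0.1675] [[-0.9841 -0.1775 -0.0015]
 [-0.1775  0.9841 -0.0013]
 [ 0.0017 -0.001  -1.    ]] [  45.2397   24.5483   -3.8283   -0.0096  -61.7352 -125.0127] 0.16349216542482553 [ 0.0443 -0.549  -0.43  ]
405 268
```

View pics/c4.png

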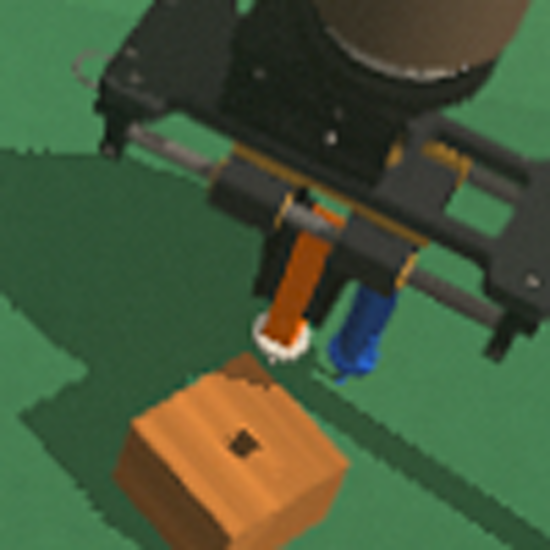

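Emit:
jog_arm(plan="0.01 -0.5 0 0 0 0 1;0.01 -0.8 0 0 0 0 1;0.01 -0.8 0 0 0 0 1;0.01 -0.8 0 0 0 0 1;0.01 -0.8 0 0 0 0 1;0.01 -0.8 0 0 0 0 1;0.01 -0.8 0 0 0 0 1;0.01 -0.8 0 0 0 0 1;0.01 -0.8 0 0 0 0 1;0.01 -0.8 0 0 0 0 1")

```text
time_s: 17.35
tcp_pos: [0.5716, 0.1251, 0.1688]
ee_rot: [[-0.984, -0.176, 0.0], [-0.176, 0.984, 0.0], [-0.0, 0.0, -1.0]]
wrist_force: [-0.1, -0.4, -0.5]
gripper_width: 0.161
gripper_force: 30.0
```

Emit:
jog_arm(plan="0.01 -0.8 0 0 0 0 1;0.01 -0.8 0 0 0 0 1;0.01 -0.8 0 0 0 0 1;0.01 -0.8 0 0 0 0 1;0.01 -0.55 0 0 0 0 1;0.01 -0.3 0 0 0 0 1;0 0 0.6 0 0 0 1;0 0 0.6 0 0 0 1;0 0 0.5 0 0 0 1;0 0 0 0 0 0 1")

```text
time_s: 18.35
tcp_pos: [0.5868, 0.0275, 0.1241]
ee_rot: [[-0.984, -0.177, -0.004], [-0.177, 0.984, -0.001], [0.004, -0.0, -1.0]]
wrist_force: [-0.3, -0.7, -0.8]
gripper_width: 0.158
gripper_force: 30.0
```

Emit:
jog_arm(plan="0 0 0.5 0 0 0 1;0 0 0 0 0 0 1;0 0 0 0 0 0 1;0 0 0 0 0 0 1;0 0 0 0 0 0 1;0 0 0 0 0 0 1;0 0 0 0 0 0 1;0 0 0 0 0 0 1;0 0 0 0 0 0 1;0 0 0 0 0 0 1")

```text
time_s: 19.35
tcp_pos: [0.5882, 0.0278, 0.1136]
ee_rot: [[-0.984, -0.178, -0.0], [-0.178, 0.984, -0.0], [0.0, -0.0, -1.0]]
wrist_force: [0.3, -0.9, -0.5]
gripper_width: 0.159
gripper_force: 30.0
```

```bash
python3 look.py w5; python3 watch.py w5; python3 - <<'E'
import pickle,cv2,numpy as np
from station import r
from h import *
p,z,c=pickle.load(open("w5.pkl","rb"));s=r.sense()
a=proj(c,[[.5672,.0295,.04]])[0];b=proj(c,s["tcp_pos"]-[0,0,.058])[0];print(a,b)
u,v=int(a[0]),int((a[1]+b[1])/2)
print("origin",u-45,v-45)
cv2.imwrite("pics/c5.png",cv2.resize(p[v-45:v+30,u-50:u+50,::-1],None,fx=8,fy=8,interpolation=cv2.INTER_CUBIC))
E
```

```text
19.35 [0.5882 0.0278 0.1136] [[-0.9841 -0.1776 -0.    ]
 [-0.1776  0.9841 -0.    ]
 [ 0.     -0.     -1.    ]] [ 18.4512  24.1844 -13.1656   0.0003 -52.6504 -98.2231] 0.15864156699025297 [ 0.2597 -0.93   -0.4831]
brass [ 265  173   45   44 1549] [0.5667 0.0296 0.04  ]
red [269 213   7   8  37] [380.6865 303.3459] [0.5855 0.0213 0.04  ] r,yaw from watch 0.020569771860039016 -23.66855681934711 
[286.88519566 195.26488342] [279.58769072 227.4330423 ]
origin 241 166
```

View pics/c5.png

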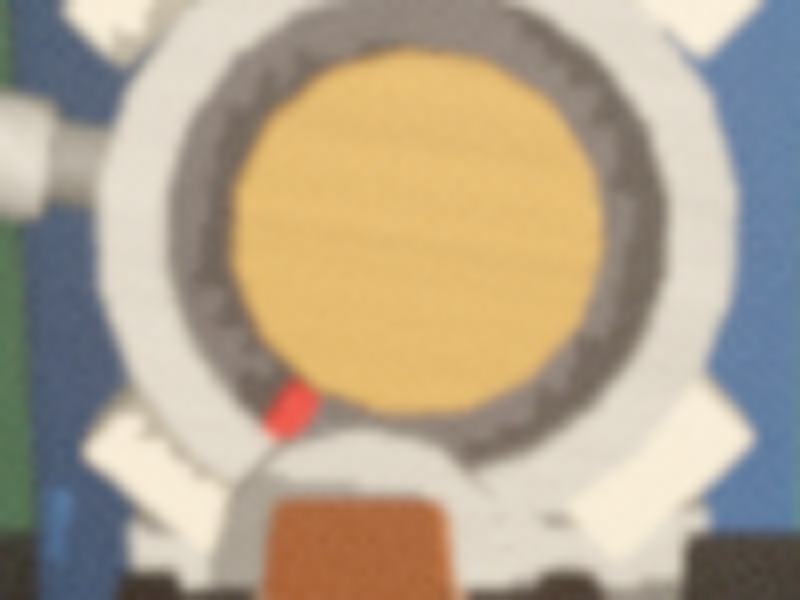

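The crop shows the tooth at (292,410), the brass centre at (418,231), the collar's near edge at (370,430) and the bottom edge of the handle face at y≈500. I'll convert these to the handle's offset from the TCP.

```bash
python3 - <<'E'
import pickle,cv2,numpy as np
from station import r
from h import *
np.set_printoptions(precision=4,suppress=True)
p,z,c=pickle.load(open("w5.pkl","rb"));s=r.sense();R=s["ee_rot"];T=s["tcp_pos"]
f=lambda X,Y,h:R.T@(atz(c,236+X/8,166+Y/8,h)-T)*1000
print("handle face (x should be 7)",f(356,500,.0841)); print("handle L,R",f(272,500,.0841),f(440,500,.0841))
print("collar edge (12)",f(368,430,.0841),"left",f(215,560,.0841))
for n,X,Y,h in[("brass",418.5,231.5,.04),("L",232,231,.04),("R",605,231,.04),("T",418,48,.04),("B",418,415,.04),("rimL",98,231,.04),("rimR",738,231,.04),("tooth",293,408,.04)]:print(n,atz(c,236+X/8,166+Y/8,h))
P=cloud(c,z);W=P[195-8:195+8,288-8:288+8,2];print("brass z",np.median(W))
q=P[221:227,279:286,2];print("collar z",q)
E
```

```text
handle face (x should be 7) [ 8.0425  0.6548 29.4744]
handle L,R [ 8.0377 -5.8963 29.4744] [ 8.047   7.2055 29.4745]
collar edge (12) [13.7104  1.5807 29.4741] left [  3.1132 -10.4049  29.4747]
brass [0.5668 0.0305 0.04  ]
L [0.5698 0.0133 0.04  ]
R [0.5636 0.0476 0.04  ]
T [0.5499 0.0273 0.04  ]
B [0.5842 0.0337 0.04  ]
rimL [0.5721 0.001  0.04  ]
rimR [0.5614 0.0599 0.04  ]
tooth [0.5857 0.0219 0.04  ]
brass z 0.03984870257183809
collar z [[0.0833 0.0836 0.0834 0.084  0.0832 0.0833 0.2756]
 [0.0839 0.0843 0.0841 0.083  0.085  0.0842 0.0844]
 [0.0828 0.0839 0.0835 0.0838 0.0843 0.0834 0.0845]
 [0.0827 0.0837 0.0833 0.0853 0.0846 0.0837 0.0827]
 [0.0837 0.0844 0.0842 0.0833 0.0835 0.084  0.0848]
 [0.0831 0.084  0.0845 0.0833 0.0848 0.0847 0.0827]]
```

Emit:
jog_arm(plan="-0.012 0 0.1 0 0 0 1;0 0 0.1 0 0 0 1;0 0 0.1 0 0 0 1;0 0 0.08 0 0 0 1;0 0 0.06 0 0 0 1;0 0 0.04 0 0 0 1;0 0 0 0 0 0 1;0 0 0 0 0 0 1;0 0 0 0 0 0 1;0 0 0 0 0 0 1")

```text
time_s: 20.4
tcp_pos: [0.5885, 0.0279, 0.1017]
ee_rot: [[-0.984, -0.178, 0.0], [-0.178, 0.984, 0.0], [-0.0, 0.0, -1.0]]
wrist_force: [-0.2, -0.5, -0.3]
gripper_width: 0.16
gripper_force: 30.0
```

Emit:
jog_arm(plan="0 0 0.02 0 0 0 1;0 0 0.02 0 0 0 1;0 0 0.02 0 0 0 1;0 0 0.02 0 0 0 1;0 0 0.02 0 0 0 1;0 0 0.02 0 0 0 1;0 0 0 0 0 0 1;0 0 0 0 0 0 1;0 0 0 0 0 0 1;0 0 0 0 0 0 1")

```text
time_s: 21.4
tcp_pos: [0.5885, 0.0278, 0.0986]
ee_rot: [[-0.984, -0.178, 0.0], [-0.178, 0.984, 0.0], [-0.0, 0.0, -1.0]]
wrist_force: [0.4, 0.5, -0.2]
gripper_width: 0.16
gripper_force: 30.0
```

Emit:
jog_arm(plan="0 0 0.02 0 0 0 1;0 0 0.02 0 0 0 1;0 0 0.02 0 0 0 1;0 0 0.02 0 0 0 1;0 0 0.02 0 0 0 1;0 0 0.02 0 0 0 1;0 0 0 0 0 0 1;0 0 0 0 0 0 1;0 0 0 0 0 0 1;0 0 0 0 0 0 1")

```text
time_s: 22.4
tcp_pos: [0.5885, 0.0278, 0.0956]
ee_rot: [[-0.984, -0.178, 0.0], [-0.178, 0.984, 0.0], [-0.0, 0.0, -1.0]]
wrist_force: [0.2, -0.1, -1.3]
gripper_width: 0.163
gripper_force: 30.0
```

Emit:
jog_arm(plan="0 0 0.02 0 0 0 1;0 0 0.02 0 0 0 1;0 0 0.02 0 0 0 1;0 0 0.02 0 0 0 1;0 0 0.02 0 0 0 1;0 0 0 0 0 0 1;0 0 0 0 0 0 1;0 0 0 0 0 0 1;0 0 0 0 0 0 1;0 0 0 0 0 0 1")

```text
time_s: 23.4
tcp_pos: [0.5885, 0.0278, 0.093]
ee_rot: [[-0.984, -0.178, -0.0], [-0.178, 0.984, 0.0], [0.0, 0.0, -1.0]]
wrist_force: [0.7, -1.1, -0.1]
gripper_width: 0.16
gripper_force: 30.0
```

Emit:
jog_arm(plan="0 0 0.02 0 0 0 1;0 0 0.02 0 0 0 1;0 0 0.02 0 0 0 1;0 0 0.02 0 0 0 1;0 0 0.02 0 0 0 1;0 0 0 0 0 0 1;0 0 0 0 0 0 1;0 0 0 0 0 0 1;0 0 0 0 0 0 1;0 0 0 0 0 0 1")

```text
time_s: 24.4
tcp_pos: [0.5885, 0.0279, 0.0906]
ee_rot: [[-0.984, -0.178, 0.0], [-0.178, 0.984, 0.0], [-0.0, 0.0, -1.0]]
wrist_force: [-0.5, 0.0, 0.1]
gripper_width: 0.157
gripper_force: 30.0
```

Emit:
jog_arm(plan="0 0 0.02 0 0 0 1;0 0 0.02 0 0 0 1;0 0 0.02 0 0 0 1;0 0 0.02 0 0 0 1;0 0 0 0 0 0 1;0 0 0 0 0 0 1;0 0 0 0 0 0 1;0 0 0 0 0 0 1;0 0 0 0 0 0 1;0 0 0 0 0 0 1")

```text
time_s: 25.4
tcp_pos: [0.5886, 0.0279, 0.0886]
ee_rot: [[-0.984, -0.178, 0.0], [-0.178, 0.984, 0.0], [-0.0, -0.0, -1.0]]
wrist_force: [-0.3, 0.3, 2.0]
gripper_width: 0.158
gripper_force: 30.0
```

Emit:
jog_arm(plan="0 0 0.015 0 0 0 1;0 0 0.015 0 0 0 1;0 0 0.015 0 0 0 1;0 0 0.015 0 0 0 1;0 0 0 0 0 0 1;0 0 0 0 0 0 1;0 0 0 0 0 0 1;0 0 0 0 0 0 1;0 0 0 0 0 0 1;0 0 0 0 0 0 1")

```text
time_s: 26.4
tcp_pos: [0.5886, 0.0278, 0.0871]
ee_rot: [[-0.984, -0.178, 0.0], [-0.178, 0.984, 0.0], [-0.0, -0.0, -1.0]]
wrist_force: [0.2, 0.5, 3.7]
gripper_width: 0.156
gripper_force: 30.0
```

Emit:
jog_arm(plan="0 0 0.015 0 0 0 1;0 0 0.015 0 0 0 1;0 0 0 0 0 0 1;0 0 0 0 0 0 1;0 0 0 0 0 0 1;0 0 0 0 0 0 1;0 0 0 0 0 0 1;0 0 0 0 0 0 1;0 0 0 0 0 0 1;0 0 0 0 0 0 1")

```text
time_s: 27.4
tcp_pos: [0.5885, 0.0278, 0.0863]
ee_rot: [[-0.984, -0.178, 0.0], [-0.178, 0.984, 0.0], [-0.0, -0.0, -1.0]]
wrist_force: [-0.4, -0.1, 3.9]
gripper_width: 0.159
gripper_force: 30.0
```

Emit:
jog_arm(plan="0 0 0.01 0 0 0 1;0 0 0.01 0 0 0 1;0 0 0 0 0 0 1;0 0 0 0 0 0 1;0 0 0 0 0 0 1;0 0 0 0 0 0 1;0 0 0 0 0 0 1;0 0 0 0 0 0 1;0 0 0 0 0 0 1;0 0 0 0 0 0 1")

```text
time_s: 28.4
tcp_pos: [0.5886, 0.0279, 0.0862]
ee_rot: [[-0.984, -0.178, 0.0], [-0.178, 0.984, -0.0], [-0.0, -0.0, -1.0]]
wrist_force: [-0.9, 0.2, 4.9]
gripper_width: 0.155
gripper_force: 30.0
```

Emit:
jog_arm(plan="0 0 0.01 0 0 0 1;0 0 0.01 0 0 0 1;0 0 0 0 0 0 1;0 0 0 0 0 0 1;0 0 0 0 0 0 1;0 0 0 0 0 0 1;0 0 0 0 0 0 1;0 0 0 0 0 0 1;0 0 0 0 0 0 1;0 0 0 0 0 0 1")

```text
time_s: 29.4
tcp_pos: [0.5887, 0.0278, 0.0859]
ee_rot: [[-0.984, -0.178, 0.001], [-0.178, 0.984, -0.0], [-0.001, -0.0, -1.0]]
wrist_force: [-1.5, -0.1, 8.4]
gripper_width: 0.159
gripper_force: 30.0
```

```bash
python3 - <<'E'
import numpy as np
R=np.array([[-.984,-.178],[-.178,.984]])
a=np.radians(-6-4*np.arange(0,51));q=np.round((20.75/25*np.c_[np.cos(a),np.sin(a)])@R,3)
d=np.diff(q,axis=0)
for i in range(0,50,10):print(";".join("%.3f %.3f 0 0 0 0 1"%tuple(x) for x in d[i:i+10]))
E
```

```text
0.018 -0.055 0 0 0 0 1;0.022 -0.054 0 0 0 0 1;0.026 -0.052 0 0 0 0 1;0.029 -0.050 0 0 0 0 1;0.033 -0.048 0 0 0 0 1;0.036 -0.045 0 0 0 0 1;0.039 -0.043 0 0 0 0 1;0.041 -0.040 0 0 0 0 1;0.045 -0.037 0 0 0 0 1;0.047 -0.034 0 0 0 0 1
0.049 -0.031 0 0 0 0 1;0.051 -0.027 0 0 0 0 1;0.053 -0.023 0 0 0 0 1;0.055 -0.019 0 0 0 0 1;0.056 -0.016 0 0 0 0 1;0.056 -0.012 0 0 0 0 1;0.058 -0.008 0 0 0 0 1;0.058 -0.004 0 0 0 0 1;0.058 0.001 0 0 0 0 1;0.057 0.004 0 0 0 0 1
0.058 0.008 0 0 0 0 1;0.056 0.013 0 0 0 0 1;0.056 0.016 0 0 0 0 1;0.054 0.020 0 0 0 0 1;0.053 0.024 0 0 0 0 1;0.051 0.027 0 0 0 0 1;0.049 0.031 0 0 0 0 1;0.047 0.034 0 0 0 0 1;0.044 0.038 0 0 0 0 1;0.042 0.040 0 0 0 0 1
0.038 0.043 0 0 0 0 1;0.036 0.046 0 0 0 0 1;0.032 0.048 0 0 0 0 1;0.029 0.051 0 0 0 0 1;0.025 0.052 0 0 0 0 1;0.021 0.054 0 0 0 0 1;0.018 0.055 0 0 0 0 1;0.014 0.056 0 0 0 0 1;0.009 0.057 0 0 0 0 1;0.006 0.058 0 0 0 0 1
0.002 0.058 0 0 0 0 1;-0.002 0.058 0 0 0 0 1;-0.007 0.057 0 0 0 0 1;-0.010 0.057 0 0 0 0 1;-0.014 0.056 0 0 0 0 1;-0.018 0.055 0 0 0 0 1;-0.022 0.054 0 0 0 0 1;-0.026 0.052 0 0 0 0 1;-0.029 0.050 0 0 0 0 1;-0.033 0.048 0 0 0 0 1
```

Emit:
jog_arm(plan="0.018 -0.055 0 0 0 0 1;0.022 -0.054 0 0 0 0 1;0.026 -0.052 0 0 0 0 1;0.029 -0.050 0 0 0 0 1;0.033 -0.048 0 0 0 0 1;0.036 -0.045 0 0 0 0 1;0.039 -0.043 0 0 0 0 1;0.041 -0.040 0 0 0 0 1;0.045 -0.037 0 0 0 0 1;0.047 -0.034 0 0 0 0 1")

```text
time_s: 30.4
tcp_pos: [0.5841, 0.0158, 0.0862]
ee_rot: [[-0.984, -0.178, 0.005], [-0.178, 0.984, 0.001], [-0.005, 0.0, -1.0]]
wrist_force: [2.1, 3.0, 5.0]
gripper_width: 0.16
gripper_force: 30.0
```

```bash
python3 look.py w6; python3 watch.py w6
```

```text
30.4 [0.5841 0.0158 0.0862] [[-0.984  -0.1782  0.0047]
 [-0.1782  0.984   0.0013]
 [-0.0049  0.0004 -1.    ]] [ 17.4305  25.4999 -15.7076   0.015  -48.5127 -97.1773] 0.15993221563294724 [2.0588 3.0382 5.0318]
brass [ 280  186   51   50 1819] [0.5653 0.0304 0.04  ]
```

Emit:
jog_arm(plan="0.049 -0.031 0.004 0 0 0 1;0.051 -0.027 0.004 0 0 0 1;0.053 -0.023 0.002 0 0 0 1;0.055 -0.019 0 0 0 0 1;0.056 -0.016 0 0 0 0 1;0.056 -0.012 0 0 0 0 1;0.058 -0.008 0 0 0 0 1;0.058 -0.004 0 0 0 0 1;0.058 0.001 0 0 0 0 1;0.057 0.004 0 0 0 0 1")

```text
time_s: 31.45
tcp_pos: [0.5718, 0.0101, 0.0861]
ee_rot: [[-0.984, -0.178, 0.006], [-0.178, 0.984, 0.001], [-0.006, 0.0, -1.0]]
wrist_force: [3.2, 1.6, 4.6]
gripper_width: 0.158
gripper_force: 30.0
```

```bash
python3 look.py w7; python3 watch.py w7
```

```text
31.45 [0.5718 0.0101 0.0861] [[-0.984  -0.1782  0.0062]
 [-0.1782  0.984   0.0014]
 [-0.0064  0.0003 -1.    ]] [ 17.2503  24.4372 -17.5863   0.0375 -47.6128 -97.0098] 0.1584206267593587 [3.2184 1.6114 4.5559]
brass [ 288  205   47   49 1163] [0.5616 0.0308 0.04  ]
```

Emit:
jog_arm(plan="0.058 0.008 0.006 0 0 0 1;0.056 0.013 0.005 0 0 0 1;0.056 0.016 0.004 0 0 0 1;0.054 0.020 0 0 0 0 1;0.053 0.024 0 0 0 0 1;0.051 0.027 0 0 0 0 1;0.049 0.031 0 0 0 0 1;0.047 0.034 0 0 0 0 1;0.044 0.038 0 0 0 0 1;0.042 0.040 0 0 0 0 1")

```text
time_s: 32.5
tcp_pos: [0.5581, 0.0132, 0.086]
ee_rot: [[-0.984, -0.179, 0.006], [-0.179, 0.984, 0.0], [-0.006, -0.001, -1.0]]
wrist_force: [2.8, -2.2, 6.0]
gripper_width: 0.155
gripper_force: 30.0
```

Emit:
jog_arm(plan="0.044 0.041 0 0 0 0 1;0.042 0.044 0 0 0 0 1;0.037 0.045 0 0 0 0 1;0.034 0.048 0 0 0 0 1;0.025 0.052 0 0 0 0 1;0.021 0.054 0 0 0 0 1;0.018 0.055 0 0 0 0 1;0.014 0.056 0 0 0 0 1;0.009 0.057 0 0 0 0 1;0.006 0.058 0 0 0 0 1")

```text
time_s: 33.5
tcp_pos: [0.549, 0.0241, 0.0859]
ee_rot: [[-0.984, -0.179, 0.004], [-0.179, 0.984, -0.001], [-0.004, -0.001, -1.0]]
wrist_force: [2.7, -3.2, 6.7]
gripper_width: 0.161
gripper_force: 30.0
```

```bash
python3 look.py w8; python3 watch.py w8
```

```text
33.5 [0.549  0.0241 0.0859] [[-0.9839 -0.1785  0.0039]
 [-0.1785  0.9839 -0.0008]
 [-0.0037 -0.0015 -1.    ]] [ 19.4927  22.6737 -20.725    0.1622 -46.4079 -99.3205] 0.16130510073044738 [ 2.7316 -3.2117  6.6577]Traceback (most recent call last):
  File "watch.py", line 7, in <module>
    n,l,st,ce=cv2.connectedComponentsWithStats(m.astype(np.uint8));i=1+np.argmax(st[1:,4]);w=atz(c,*ce[i],.04);print("brass",st[i],w)
                                                                       ~~~~~~~~~^^^^^^^^^^
    return _wrapfunc(a, 'argmax', axis=axis, out=out, **kwds)
    return bound(*args, **kwds)
ValueError: attempt to get argmax of an empty sequence
```

Emit:
jog_arm(plan="-0.003 0.060 0 0 0 0 1;-0.007 0.061 0 0 0 0 1;-0.012 0.060 0 0 0 0 1;-0.016 0.059 0 0 0 0 1;-0.014 0.056 0 0 0 0 1;-0.018 0.055 0 0 0 0 1;-0.022 0.054 0 0 0 0 1;-0.012 0.027 0 0 0 0 1;-0.012 0.027 0 0 0 0 1;0 0 0 0 0 0 1")

```text
time_s: 34.55
tcp_pos: [0.5484, 0.0349, 0.0857]
ee_rot: [[-0.984, -0.179, 0.0], [-0.179, 0.984, -0.003], [0.0, -0.003, -1.0]]
wrist_force: [0.6, -4.7, 8.6]
gripper_width: 0.156
gripper_force: 30.0
```

```bash
python3 look.py w9; python3 - <<'E'
from station import r
s=r.sense()
import pickle,cv2,numpy as np
from h import *
np.set_printoptions(precision=4,suppress=True)
p,z,c=pickle.load(open("w9.pkl","rb"));P=cloud(c,z);h=cv2.cvtColor(p,cv2.COLOR_RGB2HSV)
m=((h[...,0]<8)|(h[...,0]>172))&(h[...,1]>110)&(P[...,2]>.03)&(P[...,2]<.05)
n,l,st,ce=cv2.connectedComponentsWithStats(m.astype(np.uint8))
for i in range(1,n):
    if st[i][4]>3: w=atz(c,*ce[i],.04);d=w[:2]-[.5665,.03];print(st[i],ce[i],w,np.degrees(np.arctan2(d[1],d[0])),np.hypot(*d))
E
```

```text
34.55 [0.5484 0.0349 0.0857] [[-0.9839 -0.1786  0.0003]
 [-0.1786  0.9839 -0.0028]
 [ 0.0002 -0.0028 -1.    ]] [  20.633    22.7828  -20.5948    0.2171  -46.6611 -100.491 ] 0.1558472810679067 [ 0.56   -4.6774  8.6419]
```

Emit:
jog_arm(plan="-0.013 0.026 -0.004 0 0 0 1;-0.014 0.025 -0.004 0 0 0 1;-0.014 0.025 0 0 0 0 1;-0.015 0.025 0 0 0 0 1;-0.015 0.024 0 0 0 0 1;0 0 0 0 0 0 1;0 0 0 0 0 0 1;0 0 0 0 0 0 1;0 0 0 0 0 0 1;0 0 0 0 0 0 1")

```text
time_s: 35.6
tcp_pos: [0.5486, 0.0359, 0.0857]
ee_rot: [[-0.984, -0.179, -0.003], [-0.179, 0.984, -0.006], [0.004, -0.006, -1.0]]
wrist_force: [0.8, -12.5, 8.9]
gripper_width: 0.156
gripper_force: 30.0
```

Emit:
jog_arm(plan="0.014 -0.024 0 0 0 0 1;0.014 -0.024 0 0 0 0 1;0.012 -0.020 0 0 0 0 1;0 0 0 0 0 0 1;0 0 -0.02 0 0 0 1;0 0 -0.03 0 0 0 1;0 0 -0.04 0 0 0 1;0 0 -0.06 0 0 0 1;0 0 -0.1 0 0 0 1;0 0 -0.2 0 0 0 1")

```text
time_s: 36.6
tcp_pos: [0.5466, 0.0361, 0.0939]
ee_rot: [[-0.984, -0.176, -0.005], [-0.176, 0.984, -0.003], [0.006, -0.002, -1.0]]
wrist_force: [-0.2, 0.4, -1.0]
gripper_width: 0.159
gripper_force: 30.0
```

Emit:
jog_arm(plan="0 0 -0.4 0 0 0 1;0 0 -0.6 0 0 0 1;0 0 -0.6 0 0 0 1;0 0 -0.6 0 0 0 1;0 0 -0.6 0 0 0 1;0 0 -0.3 0 0 0 1;0 0 0 0 0 0 1;0 0 0 0 0 0 1;0 0 0 0 0 0 1;0 0 0 0 0 0 1")

```text
time_s: 37.6
tcp_pos: [0.5481, 0.0379, 0.1728]
ee_rot: [[-0.984, -0.177, -0.002], [-0.177, 0.984, -0.0], [0.002, -0.0, -1.0]]
wrist_force: [0.7, -0.1, -0.4]
gripper_width: 0.158
gripper_force: 30.0
```

```bash
python3 look.py w10; python3 watch.py w10; python3 - <<'E'
from station import r
import cv2,numpy as np,pickle
from h import *
p,z=r.capture("top");c=r.get_calibration("top")
u,v=proj(c,[[.567,.03,.04]])[0].astype(int)
q,z2=r.capture("scene");c2=r.get_calibration("scene");u2,v2=proj(c2,[[.567,.03,.04]])[0].astype(int)
w=pickle.load(open("w10.pkl","rb"));
u3,v3=proj(w[2],[[.567,.03,.04]])[0].astype(int);print(u,v,u2,v2,u3,v3)
f=lambda im,u,v,a:cv2.resize(im[max(v-a,0):v+a,max(u-a,0):u+a,::-1],(260,260),interpolation=cv2.INTER_CUBIC)
cv2.imwrite("pics/c10.png",np.hstack([f(p,u,v,25),f(q,u2,v2,30),f(w[0],u3,v3,40)]))
E
```

```text
37.6 [0.5481 0.0379 0.1728] [[-0.9841 -0.1775 -0.0017]
 [-0.1775  0.9841 -0.0004]
 [ 0.0018 -0.0001 -1.    ]] [  20.8586   17.1882  -14.4124   -0.0146  -58.5015 -100.6291] 0.15779745609410306 [ 0.7114 -0.0582 -0.3579]
brass [251 205  34  32 575] [0.5629 0.0256 0.04  ]
red [277 201   5   6  21] [390.5333 285.0667] [0.5475 0.037  0.04  ] r,yaw from watch 0.01917244592348255 143.70985618105013 
257 220 304 230 268 221
```

View pics/c10.png

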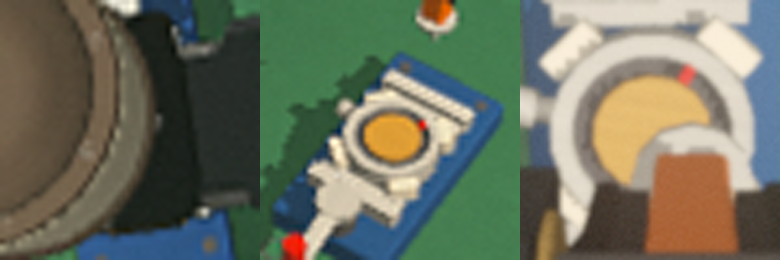

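The tooth now sits at yaw ≈ -200° (160°). Its travel of about 3.08 rad and the hard force rise both fit the ring being at its stop. Next I'll move the stylus towards the pot.

Emit:
jog_arm(plan="0.05 -0.4 0 0 0 0 1;0.05 -0.8 0 0 0 0 1;0.05 -0.8 0 0 0 0 1;0.05 -0.8 0 0 0 0 1;0.05 -0.8 0 0 0 0 1;0.05 -0.8 0 0 0 0 1;0.05 -0.8 0 0 0 0 1;0.05 -0.8 0 0 0 0 1;0.05 -0.8 0 0 0 0 1;0.05 -0.8 0 0 0 0 1")

```text
time_s: 38.75
tcp_pos: [0.5697, -0.1527, 0.1735]
ee_rot: [[-0.984, -0.177, -0.0], [-0.177, 0.984, -0.0], [0.0, 0.0, -1.0]]
wrist_force: [0.4, 1.0, -0.2]
gripper_width: 0.152
gripper_force: 30.0
```

Emit:
jog_arm(plan="0.05 -0.8 0 0 0 0 1;0.05 -0.8 0 0 0 0 1;0.05 -0.8 0 0 0 0 1;0.05 -0.8 0 0 0 0 1;0.05 -0.8 0 0 0 0 1;0.05 -0.8 0 0 0 0 1;0.05 -0.6 0 0 0 0 1;0.02 -0.2 0 0 0 0 1;0 0 0 0 0 0 1;0 0 0 0 0 0 1")

```text
time_s: 39.75
tcp_pos: [0.5855, -0.2902, 0.1735]
ee_rot: [[-0.984, -0.178, -0.0], [-0.178, 0.984, 0.0], [0.0, 0.0, -1.0]]
wrist_force: [-0.8, -0.0, -0.5]
gripper_width: 0.159
gripper_force: 30.0
```

```bash
python3 look.py w11; python3 - <<'E'
import pickle,cv2,numpy as np
from h import *
np.set_printoptions(precision=4,suppress=True)
def go(p,z,c,n):
    P=cloud(c,z);h=cv2.cvtColor(p,cv2.COLOR_RGB2HSV)
    m=((h[...,0]<8)|(h[...,0]>172))&(h[...,1]>110)&(P[...,2]>.062)&(P[...,2]<.08)&(np.hypot(P[...,0]-.53,P[...,1]+.298)<.06)
    q=P[m][:,:2];print(n,len(q),q.min(0),q.max(0),np.percentile(q,3,0),np.percentile(q,97,0));print(cv2.minAreaRect((q*1000).astype(np.float32)))
go(*pickle.load(open("w11.pkl","rb")),"w11")
d=pickle.load(open("d0.pkl","rb"));go(*d["top"],"top");go(*d["scene"],"scene")
E
```

```text
39.75 [ 0.5855 -0.2902  0.1735] [[-0.9841 -0.1778 -0.0003]
 [-0.1778  0.9841  0.0003]
 [ 0.0002  0.0004 -1.    ]] [-12.2154  26.7945   0.81    -0.0164 -64.036  -67.5387] 0.15875277686039665 [-0.7904 -0.0009 -0.5435]
w11 984 [ 0.5074 -0.327 ] [ 0.5511 -0.2832] [ 0.5087 -0.3257] [ 0.5496 -0.2845]
((529.2274169921875, -305.10308837890625), (41.69902801513672, 41.88774490356445), 3.9132673740386963)
top 127 [ 0.5109 -0.325 ] [ 0.5524 -0.2835] [ 0.5112 -0.3241] [ 0.5521 -0.2843]
((531.7158813476562, -304.231689453125), (40.72416687011719, 40.78138732910156), 1.40503990650177)
scene 104 [ 0.511  -0.3262] [ 0.5545 -0.28  ] [ 0.5121 -0.3241] [ 0.5527 -0.2813]
((532.418212890625, -302.89178466796875), (43.45146942138672, 45.59809112548828), 1.3449451923370361)
```

Emit:
jog_arm(plan="0.5 -0.05 0 0 0 0 1;0.7 -0.06 0 0 0 0 1;0.7 -0.06 0 0 0 0 1;0.35 -0.03 0 0 0 0 1;0 0 0 0 0 0 1;0 0 0.6 0 0 0 1;0 0 0.7 0 0 0 1;0 0 0.7 0 0 0 1;0 0 0.6 0 0 0 1;0 0 0.5 0 0 0 1")

```text
time_s: 40.8
tcp_pos: [0.5317, -0.3052, 0.0952]
ee_rot: [[-0.984, -0.178, -0.0], [-0.178, 0.984, 0.0], [0.0, 0.0, -1.0]]
wrist_force: [-0.1, 0.0, -0.3]
gripper_width: 0.159
gripper_force: 30.0
```

Emit:
jog_arm(plan="0 0 0.4 0 0 0 1;0 0 0.3 0 0 0 1;0 0 0.1 0 0 0 1;0 0 0.08 0 0 0 1;0 0 0 0 0 0 1;0 0 0 0 0 0 1;0 0 0 0 0 0 1;0 0 0 0 0 0 1;0 0 0 0 0 0 1;0 0 0 0 0 0 1")

```text
time_s: 41.8
tcp_pos: [0.5313, -0.3055, 0.0742]
ee_rot: [[-0.984, -0.178, 0.0], [-0.178, 0.984, -0.0], [-0.0, -0.0, -1.0]]
wrist_force: [-0.4, -0.6, -0.7]
gripper_width: 0.155
gripper_force: 30.0
```

No contact, and the stylus is centred in the pot. Release and retreat.

Emit:
jog_arm(plan="0 0 0 0 0 0 0;0 0 0 0 0 0 0;0 0 0 0 0 0 0;0 0 0 0 0 0 0;0 0 0 0 0 0 0;0 0 0 0 0 0 0;0 0 0 0 0 0 0;0 0 0 0 0 0 0;0 0 0 0 0 0 0;0 0 0 0 0 0 0")

```text
time_s: 42.8
tcp_pos: [0.5313, -0.3055, 0.0741]
ee_rot: [[-0.984, -0.178, -0.0], [-0.178, 0.984, -0.0], [0.0, -0.0, -1.0]]
wrist_force: [-0.5, 0.8, -0.1]
gripper_width: 0.502
gripper_force: 0.0
```

Emit:
jog_arm(plan="0 0 -0.4 0 0 0 0;0 0 -0.7 0 0 0 0;0 0 -0.7 0 0 0 0;0 0 -0.7 0 0 0 0;0 0 -0.8 0 0 0 0;0 0 -0.8 0 0 0 0;0 0 -0.6 0 0 0 0;-1 0 0 0 0 0 0;-1 0 0 0 0 0 0;-0.5 0 0 0 0 0 0")

```text
time_s: 43.8
tcp_pos: [0.5943, -0.2942, 0.1925]
ee_rot: [[-0.984, -0.178, 0.002], [-0.178, 0.984, -0.0], [-0.001, -0.001, -1.0]]
wrist_force: [-0.1, -0.7, -1.0]
gripper_width: 0.499
gripper_force: 0.0
```

```bash
python3 look.py w12; python3 - <<'E'
import pickle,cv2,numpy as np
from station import r
from h import *
np.set_printoptions(precision=4,suppress=True)
def go(p,z,c,n):
    P=cloud(c,z);h=cv2.cvtColor(p,cv2.COLOR_RGB2HSV)
    m=(h[...,0]>=9)&(h[...,0]<20)&(h[...,1]>170)&(np.hypot(P[...,0]-.53,P[...,1]+.305)<.08)&(P[...,2]>.05)&(P[...,2]<.16)
    q=P[m];print(n,len(q))
    if len(q):
        t=q[q[:,2]>q[:,2].max()-.012];print("zmax",np.percentile(q[:,2],98),"top",t.mean(0),"all",q.mean(0))
go(*pickle.load(open("w12.pkl","rb")),"w12")
p,z=r.capture("scene");go(p,z,r.get_calibration("scene"),"scene")
print(r.sense()["gripper_width"])
E
```

```text
43.8 [ 0.5943 -0.2942  0.1925] [[-0.984  -0.1782  0.0015]
 [-0.1782  0.984  -0.0005]
 [-0.0014 -0.0007 -1.    ]] [-12.387   26.8517   3.7213   0.0078 -66.778  -67.349 ] 0.4991432586128098 [-0.0815 -0.7049 -0.981 ]
w12 439
zmax 0.10715213020067293 top [ 0.5154 -0.2942  0.1042] all [ 0.519  -0.2969  0.0876]
scene 79
zmax 0.10721841253940928 top [ 0.5176 -0.289   0.1026] all [ 0.5215 -0.2918  0.085 ]
0.4948690545372895
```

The stylus stands in the pot, with its handle top at about 0.107 m and a lean of roughly 12°. The arm is clear, so I'm handing in.

```bash
python3 -c "
from station import r
print(r.finish_job())"
```

```text
the job is handed in; nothing more can be done
None
```

I handed the job in at about 44 s: the lever is locked over, the ring was turned until it hit its stop, and the stylus stands in the caddy's tall pot, leaning about 12°; the judge returned no verdict.

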